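Wedge the hinged plate off its rest pads and hold it

TASK

On the bench stands a small open frame with a hinged metal plate that carries a transformer and a heat sink. Take the wooden wedge (not the straight spacer block) by its thick tail, slide its thin end along the bench under the middle of the plate's free front edge, and push until that edge has just come up off its two rest pads, by about 4 mm, so that a colleague can change the pads. Touch the frame and plate with the wedge only, leave the other things where they are, and finish while still gripping the wedge in place, flat on the bench under the plate; do not let go.

Things in the scene. Friction and masses are not known exactly. Their poses are not given: they have to be found in the camera images.
- fixture: Open grey U-frame fixed to the bench, mouth to the robot. Origin on the bench below the middle of the plate's front edge; x points to the hinge (push direction, yaw within 0.3 rad of straight ahead), y left, z up. Side bars along x, 20 wide, 10 high, at y = +-60 mm, x = 3 to 133 mm. Between them the bench is free, 100 mm wide, up to the rear bar at x = 113 mm.
- plate_lip (a point): Middle of the lower front edge of the hinged aluminium plate, 12 mm above the bench at rest; height above that is the lift. Plate 144 wide, 108 deep, 5 mm thick, resting on two rubber pads on the side bars 14 mm behind this edge. On it, 50 to 100 mm behind the edge, a transformer and a heat sink, top 55 mm above the bench. In all 0.6 to 1.2 kg, about half on the front edge.
- plate (a joint): Hinge angle of the plate, 0 at rest on the pads, growing as the front edge rises (axis 116 mm behind the front edge: 0.034 rad is 4 mm of lift). Turns freely, falls back by its own weight.
- wedge: Loose light-wood wedge, 120 long (x), 28 wide, 0.12 kg. Origin: centre of underside; x to the thin nose. Tail, x = -60 to -30 mm, is level, 23 mm high: grip it there. From there the top slopes evenly to 5 mm at the nose. Flat on the bench it meets the plate's edge with the nose 35 mm past it; each 5 mm more lifts 1 mm. Starts right of the frame, nose away from the robot, yaw within 0.5.
- wedge_nose (a point): Middle of the lower edge of the wedge's thin end, 60 mm from the wedge's origin.
- spacer_block: Loose straight block of the same wood, 90 x 38 x 23 mm, not tapered; origin at the centre of its underside. It is not needed; it and the wedge lie side by side, either one at the left. Leave it.
- flux_tin: Round tin 69 mm wide, 30 mm high, bystander; origin at the centre of its underside. Leave it.
- flush_cutters: Small hand cutters 123 x 39 x 11 mm lying on the bench, bystander; origin at the centre of its underside. Leave them.
Things that resemble listed ones, but are neither listed nor needed, are in the scene too. What is shaped like the wedge but yellow is not meant.

How it is judged (in metres and radians):
On the way, in this order (a step that is already met when the one before it is completed fails the run):
1. the wedge's nose is under the middle of the plate's front edge, the plate still resting on its pads (x of wedge_nose in the frame of fixture above 0.004 m and z of plate_lip in the frame of fixture below 0.013 m and y of wedge_nose in the frame of fixture between -0.035 and 0.035 m and z of wedge_nose in the frame of fixture below 0.009 m), for 0.05 s.
2. the wedge has lifted the plate's front edge off the pads by 1.5 to 7 mm (z of plate_lip in the frame of fixture between 0.0135 and 0.019 m and contact force between wedge and fixture above 0.5 N), for 0.2 s.
At the end, for the whole second after the job is handed in: Wedge flat on the bench (5 mm, 0.1 rad), gripped and still, nose 30 mm or more under the plate and within 35 mm of its middle; it alone holds the front edge 1.5 to 7 mm above rest; robot not touching frame or plate; block, tin and cutters within 30 mm of their starts (all of step 2 and x of wedge_nose in the frame of fixture above 0.03 m and y of wedge_nose in the frame of fixture between -0.035 and 0.035 m and contact force between the fingers and wedge above 2 N and contact force between each of the arm, the fingers and fixture below 0.5 N and height (world z) of wedge below 0.005 m and angle between wedge's own z axis and vertical below 0.1 rad and linear speed of wedge below 0.01 m/s and distance of each of spacer_block, flux_tin, flush_cutters from where it was at the start of the episode below 0.03 m); the arm keeps its last pose, push and grip.
It fails at once if the plate's front edge is thrown up by more than 10 mm (z of plate_lip in the frame of fixture above 0.022 m).
It fails at once if the robot itself pushes or lifts the frame or plate (over 3 N) (contact force between any of the fingers, the arm and fixture above 3 N).
It fails at once if the spacer block, the tin or the cutters are shifted by more than 30 mm (distance of any of spacer_block, flux_tin, flush_cutters from where it was at the start of the episode above 0.03 m).
It also fails if it takes over 40 s, if anything falls off the work surface, if the arm or the gripper's body presses on something with over 40 N, if the wrist force passes 120 N, or if a joint passes its speed limit or range.

ROBOT

A 7-joint arm with a two-finger parallel gripper is mounted at the origin on a cart in front of the work surface, level with it; the furniture and walls round the work are solid. World frame = base frame: x ahead of the robot, y to its left, z up, the work surface at z = 0. Lengths are in m, angles in degrees, forces in N, time in s.
With the tool pointing down it reaches from about 0.35 to 0.775 m from the base axis. Payload 3.1 kg.
Tool frame: the origin (TCP) lies midway between the tips of the shut fingers; the grasp point (between the pads) lies 19 mm behind it; z points along the fingers, y is the line along which they close (so a half turn about z gives the same grasp; the last joint's range is limited). The gripper opens to 85 mm and grips with 20 to 120 N. Pads are 22 mm wide; open, the fingers measure 114 mm over their backs; the gripper's body (76 mm by 85 mm) begins 54 mm behind the grasp point. The pads swing forward as they close: fully open they stand 13 mm farther back than shut.
Start: joints at [-68.451, 17.813, 0.802, 86.603, -0.252, 75.585, -1.558], TCP at [0.223, 0.503, 0.231] pointing down, gripper open.
Joint ranges: [-154.91, 154.91], [-16.99, 109.72], [-72.82, 74.43], [7.12, 147.25], [-82.49, 262.49], [11.32, 116.49], [-174.64, 174.64]. Speed limits (degrees/s): [159.86, 159.86, 180, 180, 180, 180, 180].

INTERFACE

Orientations are given as [roll, pitch, yaw] about the fixed x, y, z axes, in that order (R = Rz(yaw) Ry(pitch) Rx(roll)).
In Python, from bench import robot gives the robot as it stands.
- The arm moves only by the shell command python3 -m jog 'ROWS' [FORCE]. ROWS is text: rows parted by semicolons, each of 5 numbers parted by spaces: the opening, from 0 (shut) to 1 (fully open), then the shift along the tool's x, y, z in mm, then the turn about the tool's z in rad. A call has 1 to 10 rows; each row is the pose to reach, as a shift and turn from the pose commanded when the call began, along the tool's axes at that moment; what a row does not reach only later rows make up. A row lasts 1/10 s, in which the tool goes at most 50 mm and 8.59 degrees, less where a joint would pass 70% of its speed; a pose out of reach is approached as far as the arm can. A call with a gripper value outside its range is refused whole. The fingers move at their own pace and stop on an object; FORCE is the grip in N (left out, the last holds). Time passes only in rows, so rows that repeat a pose let the fingers close. It gives the time, the measured TCP pose, the force, the opening and the grip force at its end, in the units of the state.
- robot.read_state(): the state, without advancing time (a new reading comes with each control period).
- robot.grab_frame(name): name is "scene" or "top"; returns a dict with "image" (420x560x3 uint8, red, green, blue), "vfov" (degrees; the focal length in pixels is half the picture's height over the tangent of half this angle, whatever the lens; pixels are square), "cx", "cy" (the principal point, pixels), "distortion" ([k1, k2, p1, p2, k3] as OpenCV has them; the pictures are not rectified), "rvec" (rotation vector, rad) and "tvec" (3), from world to camera coordinates, as OpenCV has them. Camera axes: x right, y down, z forward; pixel columns grow to the right and rows downward; lengths in m; the calibration is good to about 2 mm. A picture is of the moment at which its call begins. There is no depth.
- robot.hand_in(): hands the job in; it is judged then, once.
The state is a dict: "time": time; "qpos": joint angles; "joint_vel": joint speeds; "joint_efforts": joint torques, N m; "position": TCP position; "tool_rot": TCP orientation; "ft_force": force on the tool from outside, world axes, zero at the start; "wrist_torque": the same for the moment, N m; "width": finger opening in m; "finger_force": force on a finger pad.
Only numpy, scipy, OpenCV 4.12 (cv2) and the standard library are available. Lean on these libraries where they do the work, as an engineer would, in place of code of your own. Each camera call takes 0.05 s, during which the arm holds its last target. There are 200 camera calls.

## Working session

There is one attempt and no reset: what is moved stays moved. The work goes in short steps, Python scripts to look and compute and a shell command to move; the robot and the scene stay as the last step left them, time stands still between calls to the robot, and variables do not carry over. Pictures are saved under pics/ and viewed, at most 10 in all, crops included, and the job is handed in when it is done.

```bash
mkdir -p pics
cat > h.py <<'E'
import numpy as np, cv2
from bench import robot
def K(f):
    h=f["image"].shape[0]; F=h/2/np.tan(np.radians(f["vfov"])/2)
    return np.array([[F,0,f["cx"]],[0,F,f["cy"]],[0,0,1.]])
def ray(f,p):
    u=cv2.undistortPoints(np.array([[p]],float),K(f),np.array(f["distortion"],float))[0,0]
    R=cv2.Rodrigues(np.array(f["rvec"],float))[0]; t=np.array(f["tvec"],float).ravel()
    return -R.T@t, R.T@np.array([u[0],u[1],1])
def onz(f,p,z=0):
    c,d=ray(f,p); return c+d*(z-c[2])/d[2]
def tri(f1,p1,f2,p2):
    c1,d1=ray(f1,p1);c2,d2=ray(f2,p2)
    s=np.linalg.lstsq(np.stack([d1,-d2],1),c2-c1,rcond=None)[0]
    a,b=c1+s[0]*d1,c2+s[1]*d2
    return (a+b)/2,np.linalg.norm(a-b)
def proj(f,P):
    return cv2.projectPoints(np.array(P,float).reshape(-1,3),np.array(f["rvec"],float),np.array(f["tvec"],float),K(f),np.array(f["distortion"],float))[0][:,0]
def save(f,n): cv2.imwrite(n,f["image"][:,:,::-1])
E
python3 - <<'E'
from h import *
import pickle
for n in("scene","top"):
    f=robot.grab_frame(n); save(f,f"pics/{n}0.png"); pickle.dump(f,open(n+"0.pkl","wb"))
    print(n,ray(f,(280,210)),f["vfov"])
print(robot.read_state())
E
```

```text
scene (array([0.54237607, 0.74773115, 0.99373779]), array([ 0.04416055, -0.54440993, -0.83771551])) 56.31250696885131
top (array([0.39077317, 0.11204074, 1.08311744]), array([ 0.16397575,  0.0422748 , -0.98575569])) 51.28371112304354
{'time': 0.1, 'qpos': array([-68.45298179,  17.85554959,   0.79878831,  86.68170867,
        -0.25164333,  75.5848415 ,  -1.55904804]), 'joint_vel': array([-0.04824642, -0.11744009,  0.03540065, -0.19838981,  0.09832299,
        0.04915257,  0.05902315]), 'joint_efforts': array([ 5.07719760e-04, -3.80855548e+01,  1.46757136e-01, -2.31240499e+01,
        1.23900778e-02,  8.17035965e-03, -1.18367822e-05]), 'position': array([0.22284804, 0.50212173, 0.23033999]), 'tool_rot': array([-1.79879742e+02,  4.60073121e-03,  1.56070462e+02]), 'ft_force': array([ 0.27206561,  0.09719971, -0.38387139]), 'wrist_torque': array([ 0.02596824, -0.00857927,  0.05322575]), 'finger_force': 0.0, 'width': 0.08565798200576841}
```

View pics/scene0.png

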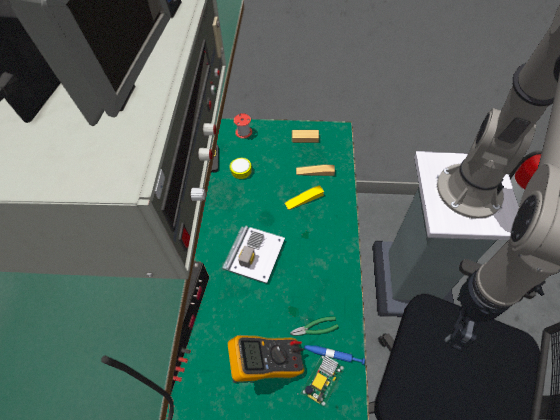

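View pics/top0.png

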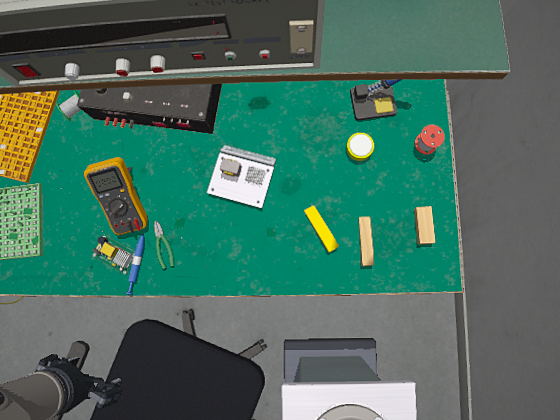

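Candidates: yellow wedge at top (321,229), slim wooden piece at (366,242), short wide wooden piece at (426,225). The slim wooden piece, about 50x12 px, fits the 120x28 wedge. The short one, about 38x17 px, fits the 90x38 spacer. I'll check both in an enlarged crop.

Run:
```python
from h import *
import pickle
t=pickle.load(open("top0.pkl","rb"));s=pickle.load(open("scene0.pkl","rb"))
def crop(f,x,y,w,h,k): return cv2.resize(f["image"][y:y+h,x:x+w,::-1],None,fx=k,fy=k,interpolation=cv2.INTER_CUBIC)
a=np.hstack([crop(t,300,195,80,60,5),crop(t,200,140,80,60,5)])
b=np.hstack([crop(s,275,155,80,60,5),crop(s,215,223,80,60,5)])
cv2.imwrite("pics/crop.png",np.vstack([a,b]))
for n,f in(("t",t),("s",s)):
    hsv=cv2.cvtColor(f["image"],cv2.COLOR_RGB2HSV)
    m=cv2.inRange(hsv,(8,50,120),(22,190,255))
    cs,_=cv2.findContours(m,0,1)
    for c in cs:
        if cv2.contourArea(c)>120: 
            r=cv2.minAreaRect(c); print(n,cv2.contourArea(c),np.round(r[0]),np.round(r[1],1),[np.round(onz(f,p,.012)[:2],3).tolist() for p in cv2.boxPoints(r)])
```

```text
t 508.5 [366. 241.] [48.5 11.8] [[0.548, -0.035], [0.549, -0.064], [0.431, -0.068], [0.429, -0.04]]
t 523.0 [425. 225.] [37.2 15.4] [[0.57, -0.179], [0.573, -0.218], [0.481, -0.221], [0.478, -0.183]]
s 211.5 [315. 169.] [ 7.1 37.7] [[0.552, -0.057], [0.431, -0.075], [0.43, -0.046], [0.549, -0.028]]
s 189.0 [305. 134.] [ 8. 26.] [[0.571, -0.221], [0.481, -0.225], [0.481, -0.187], [0.569, -0.184]]
```

View pics/crop.png

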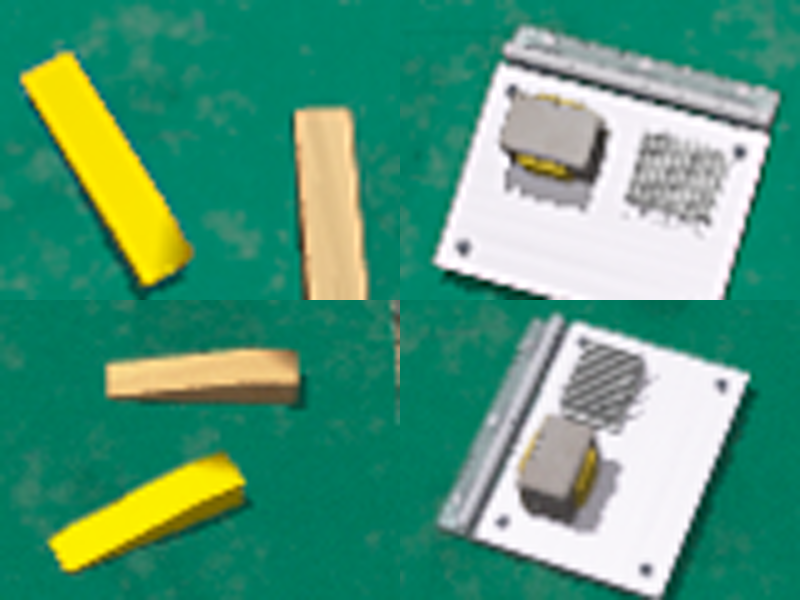

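Run:
```python
from h import *
import pickle
t=pickle.load(open("top0.pkl","rb"));s=pickle.load(open("scene0.pkl","rb"))
Q={}
for n,f,lo,hi,roi in(("t",t,(0,0,215),(180,40,255),(200,140,90,75)),("s",s,(0,0,215),(180,40,255),(215,220,80,70)),
  ("wt",t,(8,50,120),(22,190,255),(350,205,35,65)),("ws",s,(8,50,120),(22,190,255),(285,155,60,30))):
    x,y,w,h=roi; im=cv2.resize(f["image"][y:y+h,x:x+w],None,fx=6,fy=6,interpolation=cv2.INTER_CUBIC)
    m=cv2.inRange(cv2.cvtColor(im,cv2.COLOR_RGB2HSV),lo,hi)
    m=cv2.morphologyEx(m,cv2.MORPH_OPEN,np.ones((5,5)))
    c=max(cv2.findContours(m,0,1)[0],key=cv2.contourArea); hl=cv2.convexHull(c)
    q=cv2.approxPolyN(hl,4) [0] if n!='ws' else cv2.approxPolyDP(hl,5,True)[:,0]
    q=(q+.5)/6-.5+[x,y]; Q[n]=q; print(n,np.round(q,1).tolist())
def by(q,*k): # pick extreme in direction
    return [q[np.argmax(q@np.array(d))] for d in k]
ft=by(Q["t"],(-1,1),(1,1)); fs=by(Q["s"],(0,1),(1,-.3))
P=[]
for a,b in zip(ft,fs):
    p,e=tri(t,a,s,b); P.append(p); print("front corner",a,b,p.round(4),round(e,4),onz(t,a,.017).round(4))
bt=by(Q["t"],(-1,-2),(1,-1)); bs=by(Q["s"],(-1,.3),(0,-1))
for a,b in zip(bt,bs): p,e=tri(t,a,s,b); print("back",a,b,p.round(4),round(e,4))
d=P[0]-P[1];print("width",np.linalg.norm(d),"yaw",np.degrees(np.arctan2(-d[0],d[1])),"mid",(P[0]+P[1])/2)
for nm,a,b in(("noseL",by(Q["wt"],(-1,-1))[0],(296.4,174)),("noseR",by(Q["wt"],(1,-1))[0],(296.4,167.6)),("tailL",by(Q["wt"],(-1,1.2))[0],(334.4,170.2)),("tailR",by(Q["wt"],(1,1))[0],(334.4,165))):
    p,e=tri(t,a,s,b);print(nm,a.round(1),p.round(4),round(e,4))
```

```text
t [[273.6, 166.8], [261.2, 207.6], [206.6, 192.4], [219.4, 152.4]]
s [[284.1, 237.6], [266.4, 282.1], [229.4, 269.8], [249.2, 226.9]]
wt [[374.6, 264.2], [361.4, 265.6], [358.2, 216.8], [369.6, 216.6]]
ws [[333.6, 166.1], [333.4, 171.8], [306.1, 173.8], [296.1, 173.1], [296.1, 167.9], [323.4, 164.8], [332.6, 164.9]]
front corner [206.58333333 192.41666667] [266.41666667 282.08333333] [0.6173 0.3424 0.014 ] 0.0009 [0.6162 0.3418 0.017 ]
front corner [261.25       207.58333333] [284.08333333 237.58333333] [0.5764 0.2043 0.0137] 0.0017 [0.575  0.2042 0.017 ]
back [219.41666667 152.41666667] [229.41666667 269.75      ] [0.721  0.3114 0.0141] 0.0005
back [273.58333333 166.75      ] [249.25       226.91666667] [0.6801 0.173  0.013 ] 0.0003
width 0.14394795668990576 yaw -16.483243978852094 mid [0.59685861 0.27334886 0.01382543]
noseL [358.2 216.8] [ 0.5498 -0.0366  0.0022] 0.0002
noseR [369.6 216.6] [ 0.5504 -0.0654 -0.0009] 0.0003
tailL [361.4 265.6] [ 0.4293 -0.0363  0.0279] 0.0027
tailR [374.6 264.2] [ 0.4298 -0.0697  0.0142] 0.0026
```

Wooden wedge confirmed: nose near (0.550,-0.051) and low, tail near (0.430,-0.053) and about 21–23 mm high. The yellow one is a decoy. The fixture's front-edge middle is near (0.597,0.273), yaw about -16.5°.

```bash
cat > go.py <<'E'
import sys
from h import *
from scipy.spatial.transform import Rotation as Ro
def go(x,y,z,yaw):
    s=robot.read_state(); R=Ro.from_euler('xyz',s["tool_rot"],degrees=True).as_matrix()
    d=R.T@(np.array([x,y,z])-s["position"])*1000
    w=(s["tool_rot"][2]-yaw+90)%180-90
    print("pos",s["position"].round(4),"rot",s["tool_rot"].round(2),"w",round(s["width"],4),"shift",d.round(1),"turn",round(np.radians(w),4))
if __name__=="__main__": go(*map(float,sys.argv[1:]))
E
python3 go.py 0.444 -0.053 0.12 1.5
```

```text
pos [0.2228 0.5021 0.2303] rot [-179.88    0.    156.07] w 0.0857 shift [-427.3 -417.5  111.3] turn -0.4438
```

```bash
python3 -m jog '0.65 -300 -290 40 -0.444;0.65 -300 -290 40 -0.444;0.65 -300 -290 40 -0.444;0.65 -300 -290 40 -0.444;0.65 -300 -290 40 -0.444;0.65 -300 -290 40 -0.444;0.65 -300 -290 40 -0.444;0.65 -300 -290 40 -0.444;0.65 -300 -290 40 -0.444;0.65 -300 -290 40 -0.444' 40; python3 go.py 0.444 -0.053 0.12 1.5
```

```text
time: 1.1
position: [0.3804, 0.1114, 0.1908]
tool_rot: [-179.9, -0.0, -179.0]
ft_force: [0.1, 1.2, -0.3]
width: 0.055
finger_force: 0.0
pos [0.3804 0.1114 0.1908] rot [-1.799e+02 -3.000e-02 -1.790e+02] w 0.055 shift [ -60.8 -165.4   71.1] turn -0.0088
```

```bash
python3 -m jog '0.65 -20 -45 20 -0.01;0.65 -40 -85 40 -0.01;0.65 -50 -125 60 -0.01;0.65 -61 -165 70 -0.01;0.65 -61 -165 70 -0.01;0.65 -61 -165 70 -0.01'
python3 - <<'E'
from h import *
f=robot.grab_frame("top"); s=robot.grab_frame("scene")
a=cv2.resize(f["image"][185:285,290:390,::-1],(400,400)); b=cv2.resize(s["image"][110:210,260:360,::-1],(400,400))
cv2.imwrite("pics/g1.png",np.hstack([a,b]))
E
python3 go.py 0.444 -0.053 0.005 1.5
```

```text
time: 1.7
position: [0.4447, -0.047, 0.1207]
tool_rot: [180.0, -0.1, -178.0]
ft_force: [0.1, 0.9, 0.5]
width: 0.0557
finger_force: 0.0
pos [ 0.445  -0.0452  0.1212] rot [ 1.7992e+02 -2.0000e-02 -1.7775e+02] w 0.0558 shift [  1.2  -7.9 116.2] turn 0.0132
```

View pics/g1.png

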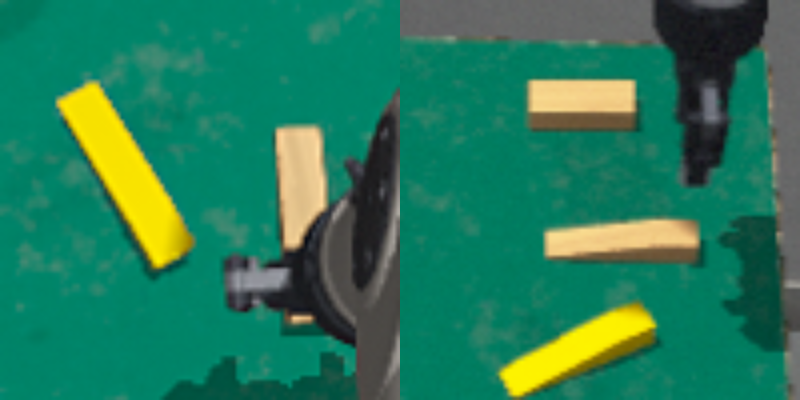

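The gripper stands over the wooden wedge's tail, crop (300,300), with the yellow one clear at the left. I'll settle, re-read and descend.

```bash
python3 -m jog '0.65 0 0 20 0.013;0.65 0 0 40 0.013;0.65 0 0 60 0.013;0.65 0 0 60 0.013;0.65 0 0 60 0.013'; python3 go.py 0.444 -0.053 0.005 1.5
```

```text
time: 2.3
position: [0.4451, -0.0458, 0.0617]
tool_rot: [180.0, 0.0, -178.5]
ft_force: [-0.0, -0.5, 0.5]
width: 0.0553
finger_force: 0.0
pos [ 0.4451 -0.0458  0.0617] rot [ 179.96    0.   -178.51] w 0.0553 shift [ 1.3 -7.2 56.7] turn -0.0001
```

```bash
python3 -m jog '0.65 1 -7 10 0;0.65 1 -7 25 0;0.65 1 -7 40 0;0.65 1 -7 50 0;0.65 1 -7 56 0;0.65 1 -7 56 0;0.65 1 -7 56 0'; python3 go.py 0.444 -0.053 0.003 1.5
```

```text
time: 3.0
position: [0.4446, -0.0546, 0.0057]
tool_rot: [-180.0, 0.0, -178.7]
ft_force: [0.3, -0.3, 0.1]
width: 0.0554
finger_force: 0.0
pos [ 0.4446 -0.0546  0.0057] rot [-1.8000e+02  5.0000e-02 -1.7867e+02] w 0.0554 shift [0.6 1.6 2.7] turn -0.0029
```

```bash
python3 -m jog '0.5 0 1 2 0;0.3 0 1 2 0;0.2 0 1 2 0;0.1 0 1 2 0;0.1 0 1 2 0;0.1 0 1 2 0;0.1 0 1 2 0' 50; python3 go.py 0.444 -0.053 0.08 1.5
```

```text
time: 3.7
position: [0.4447, -0.0533, 0.0038]
tool_rot: [180.0, 0.1, -178.7]
ft_force: [0.2, -0.2, 5.2]
width: 0.0266
finger_force: 49.9
pos [ 0.4447 -0.0533  0.0038] rot [ 1.7999e+02  6.0000e-02 -1.7866e+02] w 0.0266 shift [  0.6   0.4 -76.2] turn -0.0027
```

```bash
python3 -m jog '0.1 0 0 -10 0;0.1 0 0 -30 0;0.1 0 0 -60 0;0.1 0 0 -90 0;0.1 0 0 -90 0;0.1 0 0 -90 0;0.1 0 0 -90 0'
python3 - <<'E'
from h import *
f=robot.grab_frame("top"); s=robot.grab_frame("scene")
a=cv2.resize(f["image"][185:285,300:400,::-1],(400,400)); b=cv2.resize(s["image"][100:200,260:360,::-1],(400,400))
cv2.imwrite("pics/g2.png",np.hstack([a,b]))
E
python3 go.py 0.444 -0.053 0.08 1.5
```

```text
time: 4.4
position: [0.4427, -0.0532, 0.0922]
tool_rot: [180.0, -0.2, -178.7]
ft_force: [-0.9, -0.8, -1.7]
width: 0.0265
finger_force: 49.4
pos [ 0.4427 -0.0533  0.092 ] rot [-180.     -0.19 -178.67] w 0.0267 shift [-1.3  0.3 12. ] turn -0.003
```

View pics/g2.png

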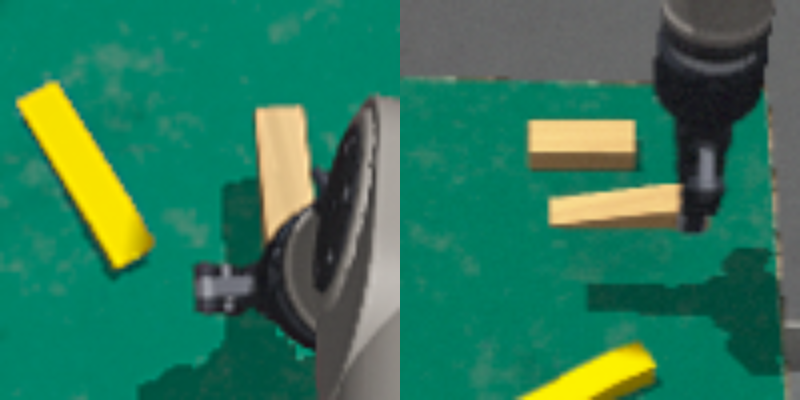

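Run:
```python
from h import *
f=robot.grab_frame("top"); s=robot.grab_frame("scene")
for a,b in(((364,211.6),(297,155.5)),((375.4,211.6),(297,149.5))): print(tri(f,a,s,b))
```

```text
(array([ 0.54909741, -0.03835704,  0.08971571]), np.float64(0.0007734964222970487))
(array([ 0.54949684, -0.06523696,  0.08649755]), np.float64(0.0015465840217436086))
```

```bash
python3 go.py 0.471 0.31 0.09 -16.5
```

```text
pos [ 0.4432 -0.0534  0.0923] rot [-1.7999e+02 -1.4000e-01 -1.7867e+02] w 0.0266 shift [-36.2 362.7   2.1] turn 0.3111
```

```bash
python3 -m jog '0.1 -2 20 0 0.02;0.1 -8 60 0 0.06;0.1 -14 105 0 0.1;0.1 -20 150 0 0.14;0.1 -24 195 0 0.18;0.1 -28 240 0 0.22;0.1 -32 285 0 0.26;0.1 -35 325 0 0.3;0.1 -36 350 0 0.311;0.1 -36 363 0 0.311';python3 -m jog '0.1 0 0 0 0;0.1 0 0 0 0;0.1 0 0 0 0'; python3 go.py 0.471 0.31 0.09 -16.5;  python3 - <<'E'
from h import *
f=robot.grab_frame("top"); s=robot.grab_frame("scene")
a=cv2.resize(f["image"][140:240,190:290,::-1],(400,400)); b=cv2.resize(s["image"][200:300,220:320,::-1],(400,400))
cv2.imwrite("pics/g3.png",np.hstack([a,b]))
E
```

```text
time: 5.6
position: [0.4704, 0.3138, 0.0922]
tool_rot: [-180.0, -0.1, 163.8]
ft_force: [1.0, -0.6, -0.8]
width: 0.0269
finger_force: 49.4
time: 5.9
position: [0.4723, 0.3074, 0.0932]
tool_rot: [-179.9, 0.0, 163.3]
ft_force: [0.3, -0.3, -0.5]
width: 0.0268
finger_force: 49.4
pos [0.4723 0.3074 0.0932] rot [-1.799e+02  2.000e-02  1.633e+02] w 0.0268 shift [2.  2.2 3.2] turn -0.0034
```

View pics/g3.png

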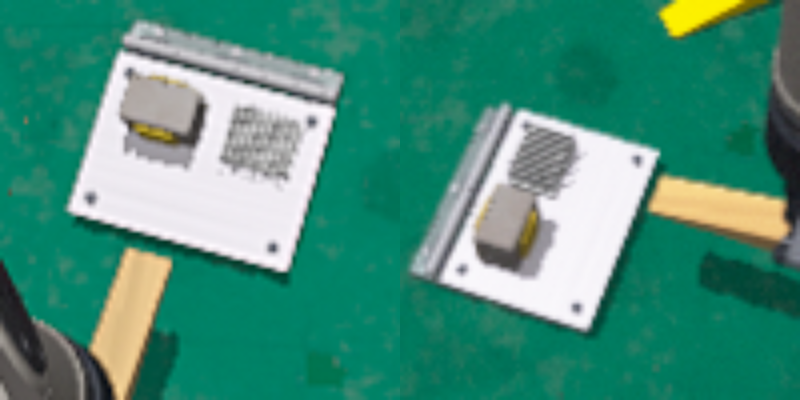

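The wedge is held straight in front of the plate, still about 9 cm up: nose at top crop (148,255), front edge running (70,212)–(287,270). Now lowering.

```bash
python3 -m jog '0.1 2 2 15 0;0.1 2 2 35 0;0.1 2 2 55 0;0.1 2 2 70 0;0.1 2 2 80 0;0.1 2 2 85 0;0.1 2 2 88 0;0.1 2 2 88 0;0.1 2 2 88 0'; python3 go.py 0.471 0.31 0.004 -16.5;  python3 - <<'E'
from h import *
f=robot.grab_frame("top"); s=robot.grab_frame("scene")
a=cv2.resize(f["image"][160:240,195:275,::-1],(400,400)); b=cv2.resize(s["image"][220:300,240:320,::-1],(400,400))
cv2.imwrite("pics/g4.png",np.hstack([a,b]))
E
```

```text
time: 6.9
position: [0.4709, 0.3131, 0.006]
tool_rot: [179.9, 0.1, 163.5]
ft_force: [-0.0, -0.4, -0.8]
width: 0.0273
finger_force: 49.4
pos [0.4709 0.3131 0.006 ] rot [1.7993e+02 5.0000e-02 1.6351e+02] w 0.0273 shift [-1. -3.  2.] turn 0.0002
```

View pics/g4.png

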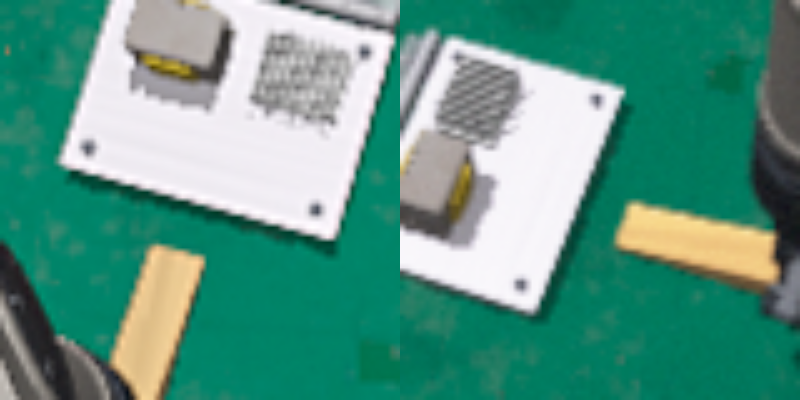

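Nose just in front of the edge at top px (230.6,209.6), scene px (284,265); well centred. Measuring the offset.

Run:
```python
from h import *
f=robot.grab_frame("top"); s=robot.grab_frame("scene")
O=np.array([.5965,.273]);a=np.radians(-16.5);R=np.array([[np.cos(a),np.sin(a)],[-np.sin(a),np.cos(a)]])
n=onz(f,(230.6,209.5),.006);print(n,R@(n[:2]-O)*1e3)
p=tri(f,(225.5,208.6),s,(283,269.5));print(p,R@(p[0][:2]-O)*1e3)
p=tri(f,(235.5,211),s,(286,260.8));print(p,R@(p[0][:2]-O)*1e3)
print(R@(robot.read_state()["position"][:2]-O)*1e3)
```

```text
[0.57348275 0.28235168 0.006     ] [-24.72541336   2.42932128]
(array([ 0.57647466,  0.29658454, -0.0008406 ]), np.float64(0.001439058209671723)) [-25.8990619   16.92581502]
(array([0.56943686, 0.27076837, 0.00142095]), np.float64(0.0015488688747084308)) [-25.31485804  -9.82607677]
[-132.03473655    2.69851918]
```

```bash
python3 -m jog '0.1 0 -1 2 0;0.1 0 -2 2 0;0.1 -8 -2 2 0;0.1 -16 -2 2 0;0.1 -25 -2 2 0;0.1 -34 -2 2 0;0.1 -40 -2 2 0;0.1 -40 -2 2 0;0.1 -40 -2 2 0;0.1 -40 -2 2 0'; python3 go.py 0.471 0.31 0.004 -16.5
```

```text
time: 8.1
position: [0.5102, 0.2989, 0.0039]
tool_rot: [179.9, 0.2, 163.5]
ft_force: [2.9, -0.5, 3.1]
width: 0.0267
finger_force: 50.1
pos [0.5102 0.2989 0.0039] rot [179.94   0.21 163.47] w 0.0267 shift [40.7 -0.5 -0.3] turn -0.0006
```

```bash
python3 -m jog '0.1 -5 0 0 0;0.1 -10 0 0 0;0.1 -15 0 0 0;0.1 -19 0 0 0;0.1 -22 0 0 0;0.1 -25 0 0 0;0.1 -28 0 0 0;0.1 -30 0 0 0;0.1 -30 0 0 0;0.1 -30 0 0 0'
python3 - <<'E'
from h import *
O=np.array([.5965,.273]);a=np.radians(-16.5);R=np.array([[np.cos(a),np.sin(a)],[-np.sin(a),np.cos(a)]])
print(R@(robot.read_state()["position"][:2]-O)*1e3+[106.5,0])
E
```

```text
time: 9.1
position: [0.5309, 0.2944, 0.0038]
tool_rot: [-180.0, -0.6, 163.7]
ft_force: [-9.9, 1.2, 13.5]
width: 0.027
finger_force: 51.3
[37.55612485  1.88859033]
```

```bash
python3 -m jog '0.1 -3 0 0 0;0.1 -6 0 0 0;0.1 -9 0 0 0;0.1 -10 0 0 0;0.1 -10 0 0 0;0.1 -10 0 0 0' 70
python3 - <<'E'
from h import *
O=np.array([.5965,.273]);a=np.radians(-16.5);R=np.array([[np.cos(a),np.sin(a)],[-np.sin(a),np.cos(a)]])
print(R@(robot.read_state()["position"][:2]-O)*1e3+[106.5,0])
E
```

```text
time: 9.7
position: [0.5407, 0.2924, 0.0039]
tool_rot: [179.9, -0.6, 163.7]
ft_force: [-10.6, 3.0, 12.8]
width: 0.0267
finger_force: 69.2
[47.45286093  2.72492772]
```

```bash
python3 -m jog '0.1 -2 0 0 0;0.1 -4 0 0 0;0.1 -6 0 0 0;0.1 -7 0 0 0;0.1 -7 0 0 0;0.1 -7 0 0 0'
python3 - <<'E'
from h import *
import pickle
O=np.array([.5965,.273]);a=np.radians(-16.5);R=np.array([[np.cos(a),np.sin(a)],[-np.sin(a),np.cos(a)]])
print(R@(robot.read_state()["position"][:2]-O)*1e3+[106.5,0])
f=robot.grab_frame("top"); s=robot.grab_frame("scene")
f0=pickle.load(open("top0.pkl","rb"));s0=pickle.load(open("scene0.pkl","rb"))
# front-right/left corners now vs start (white mask quads)
def q(F,roi):
    x,y,w,h=roi; im=cv2.resize(F["image"][y:y+h,x:x+w],None,fx=6,fy=6,interpolation=cv2.INTER_CUBIC)
    m=cv2.morphologyEx(cv2.inRange(cv2.cvtColor(im,cv2.COLOR_RGB2HSV),(0,0,215),(180,40,255)),cv2.MORPH_OPEN,np.ones((5,5)))
    c=max(cv2.findContours(m,0,1)[0],key=cv2.contourArea)
    return (cv2.approxPolyN(cv2.convexHull(c),4)[0]+.5)/6-.5+[x,y]
def ex(Q,d): return Q[np.argmax(Q@np.array(d))]
for A,B in((f0,s0),(f,s)):
    t=q(A,(200,140,90,75));u=q(B,(215,220,80,70))
    for d,e in(((-1,1),(0,1)),((1,1),(1,-.3))): print(ex(t,d).round(1),ex(u,e).round(1),tri(A,ex(t,d),B,ex(u,e))[0].round(4))
a=cv2.resize(f["image"][160:240,195:275,::-1],(400,400)); b=cv2.resize(s["image"][220:300,240:320,::-1],(400,400))
cv2.imwrite("pics/g5.png",np.hstack([a,b]))
E
```

```text
time: 10.3
position: [0.5474, 0.2906, 0.0039]
tool_rot: [179.9, -0.6, 163.7]
ft_force: [-9.4, 3.1, 12.6]
width: 0.0261
finger_force: 69.1
[54.45468269  2.93194631]
[206.6 192.4] [266.4 282.1] [0.6173 0.3424 0.014 ]
[261.2 207.6] [284.1 237.6] [0.5764 0.2043 0.0137]
[225.2 197.6] [266.2 281.4] [ 0.6215  0.308  -0.0658]
[261.1 207.2] [284.4 237.1] [0.576  0.2045 0.0174]
```

View pics/g5.png

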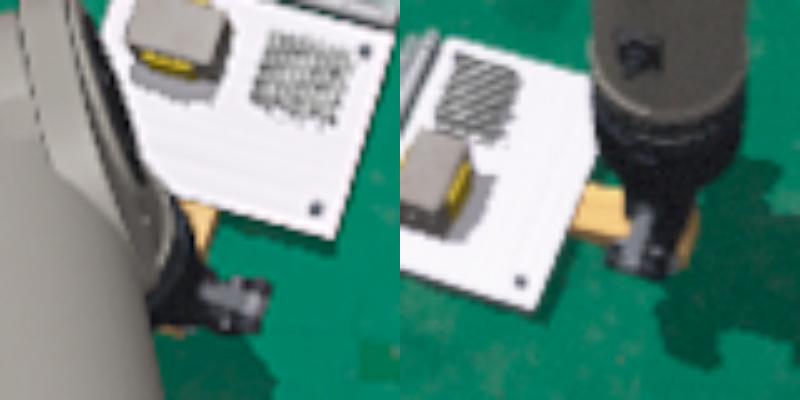

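Run:
```python
from h import *
import pickle
O=np.array([.5965,.273]);a=np.radians(-16.5);R=np.array([[np.cos(a),np.sin(a)],[-np.sin(a),np.cos(a)]])
s0=pickle.load(open("scene0.pkl","rb"));s=robot.grab_frame("scene")
g=lambda F:cv2.cvtColor(F["image"],cv2.COLOR_RGB2GRAY).astype(np.float32)
A,B=g(s0),g(s)
def sh(x,y,w,h):
    T=A[y:y+h,x:x+w]; W=np.eye(2,3,dtype=np.float32)
    W[:,2]=(x,y); return cv2.findTransformECC(T,B,W,cv2.MOTION_TRANSLATION,(3,200,1e-6),None,3)[1][:,2]-(x,y)
print("front-left corner",sh(250,268,26,20),"static hinge",sh(220,255,14,24),"xfmr",sh(238,246,20,22))
def w(x,y,z): 
    return np.r_[O+R.T@np.array([x,y]),z]
p=proj(s,[w(0.005,.06,.0165),w(0.005,.06,.0205)]);print("px per 4mm lift at left front",p[1]-p[0])
c=onz(s,(299,268),.022);print("tail",R@(c[:2]-O)*1e3, "tcp",R@(robot.read_state()["position"][:2]-O)*1e3)
```

```text
front-left corner [-0.12721252 -0.47488403] static hinge [-0.1434021  -0.02879333] xfmr [-0.13853455 -0.32345581]
px per 4mm lift at left front [-0.06942467 -0.59738168]
tail [-69.68668569   8.2907669 ] tcp [-52.06654724   2.95018161]
```

Lift is about 3 mm, in range; pushing slightly further to reach about 4 mm.

```bash
python3 -m jog '0.1 -1 0 0 0;0.1 -2 0 0 0;0.1 -3 0 0 0;0.1 -4 0 0 0;0.1 -4 0 0 0;0.1 -4 0 0 0;0.1 -4 0 0 0;0.1 -4 0 0 0'
python3 - <<'E'
from h import *
import pickle
s0=pickle.load(open("scene0.pkl","rb"));s=robot.grab_frame("scene")
g=lambda F:cv2.cvtColor(F["image"],cv2.COLOR_RGB2GRAY).astype(np.float32)
A,B=g(s0),g(s)
def sh(x,y,w,h):
    T=A[y:y+h,x:x+w]; W=np.eye(2,3,dtype=np.float32)
    W[:,2]=(x,y); return cv2.findTransformECC(T,B,W,cv2.MOTION_TRANSLATION,(3,200,1e-6),None,3)[1][:,2]-(x,y)
print((sh(250,268,26,20)-sh(220,255,14,24))[1]/-.597*4)
print(robot.read_state()["joint_vel"].round(2))
E
```

```text
time: 11.25
position: [0.5512, 0.2896, 0.0039]
tool_rot: [179.9, -0.6, 163.8]
ft_force: [-8.9, 3.5, 13.3]
width: 0.0262
finger_force: 69.1
3.327182788944724
[-0.02 -0.05 -0.01  0.04  0.08 -0.04  0.02]
```

```bash
python3 -c "
from bench import robot
print(robot.hand_in())"
```

```text
the job is handed in; nothing more can be done
None
```

I handed the job in with the wooden wedge still gripped, flat on the bench and centred under the plate's front edge, which the camera shows lifted about 3.5 mm (within the 1.5–7 mm window); hand-in returned no verdict.

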